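# Sort potsherds by ware onto sloping mending trays

## Task

Sort the three potsherds by colour: put both terracotta-red ones in the sloping tray with the red rims and the black one in the sloping tray with the black rims. Their edges crumble, so tilt each sherd to the tray's slope before it touches the tray and lay it down flat and gently, bulging face up, between the rims and not on another sherd; never set it down edge first to tip over, and do not drop it. Leave everything else on the table where it is.

Things in the scene. Friction and masses are not known exactly. Their poses are not given: they have to be found in the camera images.
- red_sherd_a: one of two terracotta-red potsherds: curved piece of pot wall, 66 mm long (x), 44 mm wide (y), 15 mm high, 60 g. Arched along x, it lies on its two ends, bulging face (+z) up. Grip the flat parallel side faces at y = +-22 mm (28 mm long about x = 0; the ends are 34 to 38 mm wide). Origin: centre of its footprint, on the table. Starts on the table, x within 0.5 rad of world x
- red_sherd_b: the other terracotta-red potsherd: curved piece of pot wall, 66 mm long (x), 44 mm wide (y), 15 mm high, 60 g. Arched along x, it lies on its two ends, bulging face (+z) up. Grip the flat parallel side faces at y = +-22 mm (28 mm long about x = 0; the ends are 34 to 38 mm wide). Origin: centre of its footprint, on the table. Starts on the table, x within 0.5 rad of world x
- black_sherd: the only black potsherd: curved piece of pot wall, 66 mm long (x), 44 mm wide (y), 15 mm high, 60 g. Arched along x, it lies on its two ends, bulging face (+z) up. Grip the flat parallel side faces at y = +-22 mm (28 mm long about x = 0; the ends are 34 to 38 mm wide). Origin: centre of its footprint, on the table. Starts on the table, x within 0.5 rad of world x
- red_tray: sloping tray with terracotta-red rims, pale floor, fixed; left or right one. Inside 100 mm (x, up the slope, away from the robot) by 200 mm (y). Rims 6 mm thick, 12 mm high; top one 26. Origin: centre of the floor's surface, 60 mm above the table; z square to it, leaning 35 degrees towards the robot. Room for two sherds side by side, long way up the slope, at y = +-50 mm
- black_tray: sloping tray with black rims, pale floor, fixed; left or right one. Inside 100 mm (x, up the slope, away from the robot) by 200 mm (y). Rims 6 mm thick, 12 mm high; top one 26. Origin: centre of the floor's surface, 60 mm above the table; z square to it, leaning 35 degrees towards the robot. Room for two sherds side by side, long way up the slope, at y = +-50 mm
- brush: bystander: a slim artist's brush lying on the table along x between the sherds, 160 mm long, 12 mm wide, 10 mm high; origin: its middle, on the table
- modelling_tool: bystander: a wooden modelling tool with a steel blade lying along x between the sherds, 128 mm long, 10 mm wide, 8 mm high; origin: under the middle of its wooden grip
- glue: bystander: a white glue bottle with a green label standing to the left, 32 mm across, 110 mm high; origin: centre of its underside
- tub: bystander: an open pale plastic tub to the left, 100 mm across, 50 mm high; origin: centre of its underside
- lid_pot: bystander: a domed dark pot lid with a loop handle to the right, 114 mm across, 77 mm high; origin: centre of its underside
- beaker: bystander: a dark open pottery cup to the right, 76 mm across, 75 mm high; origin: centre of its underside
- pencil: bystander: a red pencil lying near the robot, 150 mm long, 8 mm thick; origin: under its middle
Things that resemble listed ones, but are neither listed nor needed, are in the scene too. Leave any blue, turquoise or yellow look-alike of the red_sherd_b alone.

How it is judged (in metres and radians):
At the end, for the whole second after the job is handed in: Both red sherds lie in the red-rimmed tray and the black sherd in the black-rimmed tray, at rest, each bulging face up and flat on the floor (within 0.15 rad of the slope, underside within 6 mm of the floor), its centre at most 36 mm from the tray's centre up or down the slope and 86 mm across (x of red_sherd_a in the frame of red_tray between -0.036 and 0.036 m and y of red_sherd_a in the frame of red_tray between -0.086 and 0.086 m and z of red_sherd_a in the frame of red_tray between -0.005 and 0.006 m and angle between the z axis of each of red_sherd_a, red_sherd_b and the z axis of red_tray, either way round below 0.15 rad and linear speed of each of red_sherd_a, red_sherd_b, black_sherd below 0.02 m/s and angular speed of each of red_sherd_a, red_sherd_b, black_sherd below 0.3 rad/s and x of red_sherd_b in the frame of red_tray between -0.036 and 0.036 m and y of red_sherd_b in the frame of red_tray between -0.086 and 0.086 m and z of red_sherd_b in the frame of red_tray between -0.005 and 0.006 m and x of black_sherd in the frame of black_tray between -0.036 and 0.036 m and y of black_sherd in the frame of black_tray between -0.086 and 0.086 m and z of black_sherd in the frame of black_tray between -0.005 and 0.006 m and angle between the z axis of black_sherd and the z axis of black_tray, either way round below 0.15 rad); the robot touches nothing.
It fails at once if a sherd touches a tray while it is more than 0.26 rad from parallel to that tray's slope (set down edge first) ((contact force between red_sherd_a and red_tray above 0.3 N and angle between the z axis of red_sherd_a and the z axis of red_tray, either way round above 0.26 rad) or (contact force between red_sherd_a and black_tray above 0.3 N and angle between the z axis of red_sherd_a and the z axis of black_tray, either way round above 0.26 rad) or (contact force between red_sherd_b and red_tray above 0.3 N and angle between the z axis of red_sherd_b and the z axis of red_tray, either way round above 0.26 rad) or (contact force between red_sherd_b and black_tray above 0.3 N and angle between the z axis of red_sherd_b and the z axis of black_tray, either way round above 0.26 rad) or (contact force between black_sherd and red_tray above 0.3 N and angle between the z axis of black_sherd and the z axis of red_tray, either way round above 0.26 rad) or (contact force between black_sherd and black_tray above 0.3 N and angle between the z axis of black_sherd and the z axis of black_tray, either way round above 0.26 rad)).
It fails at once if a sherd out of the fingers moves faster than 0.45 m/s (dropped from more than about 10 mm, or thrown) ((contact force between red_sherd_a and the fingers below 0.1 N and linear speed of red_sherd_a above 0.45 m/s) or (contact force between red_sherd_b and the fingers below 0.1 N and linear speed of red_sherd_b above 0.45 m/s) or (contact force between black_sherd and the fingers below 0.1 N and linear speed of black_sherd above 0.45 m/s)).
It fails at once if a bystander is moved more than 30 mm (distance of any of brush, modelling_tool, glue, tub, lid_pot, beaker, pencil from where it was at the start of the episode above 0.03 m).
It also fails if it takes over 58 s, if anything falls off the work surface, if the arm or the gripper's body presses on something with over 40 N, if the wrist force passes 120 N, or if a joint passes its speed limit or range.

## Robot

A 6-joint arm with a two-finger parallel gripper is mounted at the origin on the work surface. World frame = base frame: x ahead of the robot, y to its left, z up, the work surface at z = 0. Lengths are in mm, angles in rad, forces in N, time in s.
With the tool pointing down it reaches from about 275 to 750 mm from the base axis. Payload 10.2 kg.
Tool frame: the origin (TCP) lies between the finger pads; the fingertips stand 8 mm ahead of it and the grasp point (between the pads) lies 11 mm behind it; z points along the fingers, y is the line along which they close (so a half turn about z gives the same grasp; the last joint's range is limited). The gripper opens to 85 mm and grips with 20 to 120 N. Pads are 22 mm wide; open, the fingers measure 114 mm over their backs; the gripper's body (76 mm by 85 mm) begins 54 mm behind the grasp point. The pads swing forward as they close: fully open they stand 13 mm farther back than shut.
Start: joints at [-1.531, 0.313, 1.498, -0, 1.331, -0.223], TCP at [136.374, -506.985, 239.294] pointing down, gripper open.
Joint ranges: [-2.94, 2.94], [-0.97, 2.17], [0.19, 2.56], [-1.23, 4.37], [0.02, 3.11], [-2.88, 2.88]. Speed limits (rad/s): [2.39, 2.39, 3.01, 3.14, 3.14, 3.14].

## Interface

Orientations are given as a unit quaternion [w, x, y, z].
In Python, from rig import * gives the robot as it stands.
- The arm moves only by the shell command python3 -m handwheel 'ROWS' [FORCE]. ROWS is JSON, a list that holds one entry, the list of rows, each a list of 7 numbers: the shift along the world's x, y, z in mm, then the turn, a rotation vector about the world's x, y, z in degrees, then the opening, from -1 (shut) to 1 (fully open). A call has 1 to 8 rows; each row shifts and turns the commanded pose from where the row before left it; what a row does not reach is not made up. A row lasts 1/8 s, in which the tool goes at most 62.5 mm and 10.7 degrees, less where a joint would pass 70% of its speed; a pose out of reach is approached as far as the arm can. A call is refused whole if a number of a shift passes 62.5 or a number of a turn 10.7, either way. A call with a gripper value outside its range is refused whole. The fingers move at their own pace and stop on an object; FORCE is the grip in N (left out, the last holds). Time passes only in rows, so rows that do not move let the fingers close. It gives the time, the measured TCP pose, the force, the opening and the grip force at its end, in the units of the state.
- sense(): the state, without advancing time (a new reading comes with each control period).
- capture(name): name is "scene" or "top" or "wrist"; returns a dict with "image" (400x640x3 uint8, red, green, blue), "fx", "fy", "cx", "cy" (pixels), "dist_coeffs" ([k1, k2, p1, p2, k3] as OpenCV has them; the pictures are not rectified), "rvec" (rotation vector, rad) and "tvec" (3), from world to camera coordinates, as OpenCV has them; the wrist camera has in their place "hand_eye" (4x4, takes a point from camera to tool coordinates, whose origin is the TCP and whose axes are the flange's). Camera axes: x right, y down, z forward; pixel columns grow to the right and rows downward; lengths in mm; the calibration is good to about 2 mm. A picture is of the moment at which its call begins: read the wrist's pose just before it. There is no depth.
- finish_job(): hands the job in; it is judged then, once.
The state is a dict: "time_s": time; "joints": joint angles; "dq": joint speeds; "tau": joint torques, N m; "eef_pos": TCP position; "ee_rot": TCP orientation; "force": force on the tool from outside, world axes, zero at the start; "wrist_torque": the same for the moment, N m; "grip_width": opening from 0.0 (shut) to 1.0 (fully open); "grip_force": force on a finger pad.
Only numpy, scipy, OpenCV 4.12 (cv2) and the standard library are available. Lean on these libraries where they do the work, as an engineer would, in place of code of your own. Each camera call takes 0.05 s, during which the arm holds its last target. There are 200 camera calls.

## Working session

There is one attempt and no reset: what is moved stays moved. The work goes in short steps, Python scripts to look and compute and a shell command to move; the robot and the scene stay as the last step left them, time stands still between calls to the robot, and variables do not carry over. Pictures are saved under pics/ and viewed, at most 10 in all, crops included, and the job is handed in when it is done.

```bash
mkdir -p pics; ls
python3 - <<'E'
from rig import *
import cv2
for n in ("scene","top"):
    c=capture(n); cv2.imwrite(f"pics/{n}0.png",c["image"][:,:,::-1])
    print(n,{k:v for k,v in c.items() if k!="image"})
s=sense();print(s)
E
```

```text
pics
scene {'fx': 414.65751095083084, 'fy': 414.65751095083084, 'cx': 318.88921293103215, 'cy': 202.98618637376268, 'dist_coeffs': array([-0.10179587,  0.        ,  0.        ,  0.        ,  0.        ]), 'rvec': array([ 2.38108883,  0.97263241, -0.31446232]), 'tvec': array([-319.50825519, -246.48345567, 1693.24136401])}
top {'fx': 502.99655948749256, 'fy': 502.99655948749256, 'cx': 318.4034095555461, 'cy': 201.27556708333407, 'dist_coeffs': array([0.00670657, 0.        , 0.        , 0.        , 0.        ]), 'rvec': array([ 2.18418879, -2.19324991,  0.07531306]), 'tvec': array([ -18.18537549,  494.23736334, 1371.38177806])}
{'time_s': 0.1, 'joints': array([-1.53136508e+00,  3.13395106e-01,  1.49834752e+00,  1.51167910e-05,
        1.33098774e+00, -2.23390330e-01]), 'dq': array([ 0.00025253, -0.00109738, -0.00229509, -0.00027051, -0.00046558,
        0.00077403]), 'tau': array([ 3.72874812e-03, -4.12895072e+01, -2.60142320e+01, -2.21240443e-04,
        3.02762986e-03, -1.39834862e-05]), 'eef_pos': array([ 136.38647401, -506.75561105,  238.79686716]), 'ee_rot': array([-5.65780907e-04,  9.91378096e-01,  1.31031092e-01,  5.95597659e-05]), 'force': array([ 0.73355363, -0.8052467 ,  0.42576309]), 'wrist_torque': array([ 0.0275075 ,  0.01902589, -0.02040649]), 'grip_force': 0.0, 'grip_width': 0.9986498333407194}
```

View pics/top0.png

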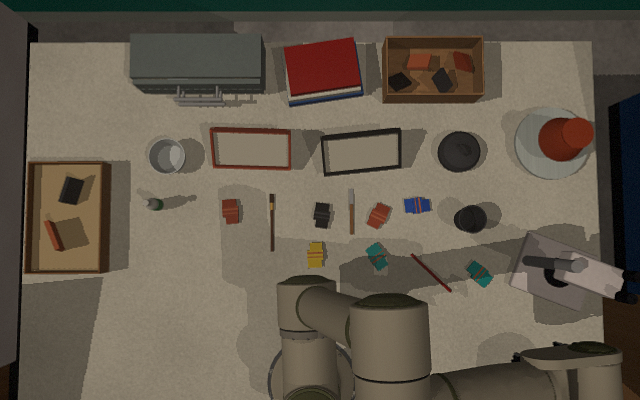

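View pics/scene0.png

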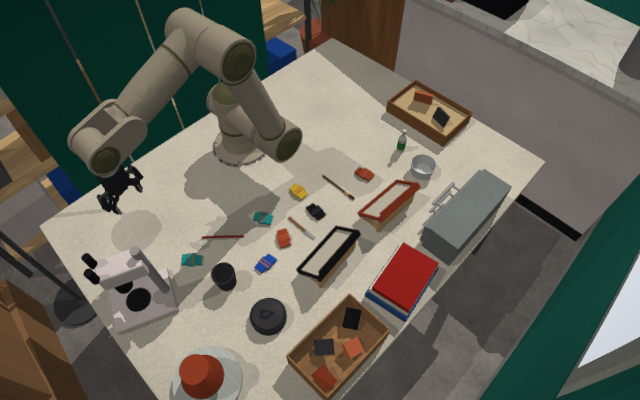

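The top view shows red sherds at (231,211) and (378,215) and the black one at (322,215). The red tray is at (250,148) and the black tray at (361,152). The brush (272,222) and modelling tool (351,212) lie between the sherds.

```bash
cat > h.py <<'E'
from rig import *
import cv2, numpy as np
from scipy.spatial.transform import Rotation as R
def cam(name):
    s=sense(); c=capture(name)
    K=np.array([[c["fx"],0,c["cx"]],[0,c["fy"],c["cy"]],[0,0,1.]])
    if name=="wrist":
        T=np.eye(4); q=s["ee_rot"]; T[:3,:3]=R.from_quat(np.r_[q[1:],q[0]]).as_matrix(); T[:3,3]=s["eef_pos"]
        T=T@c["hand_eye"]; Rw,o=T[:3,:3],T[:3,3]
    else:
        Rm=cv2.Rodrigues(c["rvec"])[0]; Rw=Rm.T; o=-Rm.T@c["tvec"]
    return dict(img=c["image"],K=K,d=c["dist_coeffs"],R=Rw,o=o)
def plane(c,uv,z):
    p=cv2.undistortPoints(np.float64(uv).reshape(-1,1,2),c["K"],c["d"])[:,0]
    r=np.c_[p,np.ones(len(p))]@c["R"].T
    return c["o"]+r*((z-c["o"][2])/r[:,2])[:,None]
def proj(c,P):
    return cv2.projectPoints(np.float64(P).reshape(-1,3),cv2.Rodrigues(c["R"].T)[0],-c["R"].T@c["o"],c["K"],c["d"])[0][:,0]
def masks(img):
    h=cv2.cvtColor(img,cv2.COLOR_RGB2HSV); H,S,V=cv2.split(h)
    red=(((H<12)|(H>172))&(S>110)&(V>50)).astype(np.uint8)
    black=((V<55)&(S<110)).astype(np.uint8)
    return red,black
E
python3 - <<'E'
from h import *
c=cam("top"); print(c["o"])
red,bl=masks(c["img"])
for n,m in(("red",red),("black",bl)):
    k,_,st,ce=cv2.connectedComponentsWithStats(m)
    for i in range(1,k):
        if st[i,4]>40 and 100<ce[i,1]<270 and 170<ce[i,0]<500:
            v,u=np.nonzero(cv2.morphologyEx((np.abs(0)+(m*0+(_==i))).astype(np.uint8),cv2.MORPH_CLOSE,np.ones((3,3)))); P=plane(c,np.c_[u,v],10)[:,:2].astype(np.float32)
            print(n,st[i],ce[i].round(),cv2.minAreaRect(P))
w=cam("wrist");print(w["K"],w["d"]);c=capture("wrist");print(c["hand_eye"].round(3))
print("zaxis hts",plane(cam("top"),[[250,148],[361,152]],60))
E
```

```text
[ 401.98374556  -16.8174575  1401.21929113]
red [209 127  82  44 922] [250. 145.] ((643.9266967773438, 171.49456787109375), (229.5246124267578, 116.95568084716797), 88.30126190185547)
red [222 199  17  25 357] [230. 211.] ((468.5816650390625, 224.45887756347656), (66.78522491455078, 44.22409439086914), 0.48906224966049194)
red [367 203  23  26 358] [378. 215.] ((453.9449157714844, -184.7310791015625), (43.20254135131836, 68.41525268554688), 62.89216995239258)
black [320 128  81  48 813] [362. 148.] ((633.8799438476562, -142.438720703125), (113.93428039550781, 225.8178253173828), 5.910901069641113)
black [ 438  131   42   41 1359] [459. 151.] ((633.665283203125, -411.8246154785156), (114.42613983154297, 112.92686462402344), 88.87145233154297)
black [314 203  16  25 328] [322. 215.] ((456.5507507324219, -28.650535583496094), (41.51638412475586, 66.43768310546875), 89.67822265625)
black [454 205  33  28 696] [470. 219.] ((442.1805114746094, -440.1072998046875), (74.81978607177734, 87.24244689941406), 26.06892967224121)
[[282.94193796   0.         315.57428658]
 [  0.         282.94193796 202.33762203]
 [  0.           0.           1.        ]] [-0.03674938  0.          0.          0.          0.        ]
[[   0.      -0.946   -0.323   82.101]
 [   1.      -0.       0.       0.942]
 [  -0.      -0.323    0.946 -134.259]
 [   0.       0.       0.       1.   ]]
zaxis hts [[ 635.63467814  163.27491869   60.        ]
 [ 623.64197721 -135.2723171    60.        ]]
```

```bash
python3 -m handwheel '[[[38,48,5,0,0,-1.5,1],[38,48,5,0,0,-1.5,1],[38,48,5,0,0,-1.5,1],[38,48,5,0,0,-1.5,1],[38,48,5,0,0,-1.5,1]]]' 30; python3 -m handwheel '[[[38,48,5,0,0,-1.5,1],[38,48,5,0,0,-1.5,1],[38,48,5,0,0,-1.5,1],[38,48,5,0,0,-1.5,1],[38,48,5,0,0,-1.5,1],[0,0,0,0,0,0,1],[0,0,0,0,0,0,1]]]'
python3 - <<'E'
from h import *
c=cam("wrist"); cv2.imwrite("pics/w1.png",c["img"][:,:,::-1]); np.save("w1.npy",c,allow_pickle=True)
E
```

```text
time_s: 0.92
eef_pos: [327.2, -265.3, 264.6]
ee_rot: [0.0, 0.998, 0.065, 0.0]
force: [0.1, 0.6, -0.6]
grip_width: 1.0
grip_force: 0.0
time_s: 1.8
eef_pos: [516.1, -27.2, 289.0]
ee_rot: [0.0, 1.0, 0.001, -0.0]
force: [0.2, -1.5, -0.5]
grip_width: 0.999
grip_force: 0.0
```

View pics/w1.png

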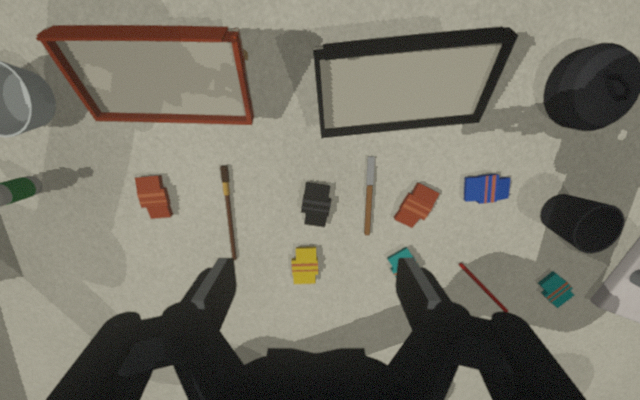

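The wrist view shows all three sherds and both tray openings clearly. Red sherds are at (153,196) and (417,205), black at (316,203). The red tray's floor spans (95–247, 40–118) and the black tray's (322–505, 45–130).

```bash
cat > meas.py <<'E'
from h import *
def tray(c,m,side):
    cs,hi=cv2.findContours(m,cv2.RETR_CCOMP,cv2.CHAIN_APPROX_NONE)
    h=max([k for k,x in zip(cs,hi[0]) if x[3]>=0],key=cv2.contourArea)
    a=cv2.arcLength(h,True)
    q=cv2.approxPolyDP(cv2.convexHull(h),0.03*a,True)[:,0]
    print("quad",q.tolist(),cv2.contourArea(h)); 
    if len(q)!=4: return
    q=q[np.argsort(q[:,1])]; t=q[:2][np.argsort(q[:2,0])]; b=q[2:][np.argsort(q[2:,0])]
    T=plane(c,t,60+50*np.sin(.6109)); B=plane(c,b,60-50*np.sin(.6109)); f,n=(0,1) if side>0 else (1,0)
    for L in (T,B): d=(L[0]-L[1]); print("yaw",np.degrees(np.arctan2(-d[0],d[1])),"len",np.linalg.norm(d),L[f].round(1))
    d=(T[0]-T[1])/np.linalg.norm(T[0]-T[1])+(B[0]-B[1])/np.linalg.norm(B[0]-B[1]); d/=np.linalg.norm(d)
    print("centre",((T[f]+B[f])/2-side*100*d).round(1),"slope run",np.linalg.norm(T[f]-B[f]),"yaw",np.degrees(np.arctan2(-d[0],d[1])))
def sherds(c,m,z=9,lo=150,hi=900,win=(0,640,0,400)):
    m=cv2.morphologyEx(m,cv2.MORPH_CLOSE,np.ones((5,5)))
    k,lab,st,ce=cv2.connectedComponentsWithStats(m)
    for i in range(1,k):
        if lo<st[i,4]<hi and win[0]<ce[i,0]<win[1] and win[2]<ce[i,1]<win[3]:
            v,u=np.nonzero(lab==i); P=plane(c,np.c_[u,v],z)[:,:2].astype(np.float32)
            (x,y),(a,b),t=cv2.minAreaRect(P); t=t if a>b else t+90; t=(t+90)%180-90
            print(st[i],ce[i].round(),"xy",round(x,1),round(y,1),"mean",P.mean(0).round(1),"size",round(a),round(b),"yaw",round(t,1))
E
python3 - <<'E'
from meas import *
c=np.load("w1.npy",allow_pickle=True).item(); print(c["o"])
h=cv2.cvtColor(c["img"],cv2.COLOR_RGB2HSV); print(h[35,100],h[120,150],h[205,312],h[45,400],h[80,400],h[195,153])
r,b=masks(c["img"])
tray(c,r,1); tray(c,b,-1)
sherds(c,r,lo=300,hi=2500,win=(100,460,150,240)); sherds(c,b,lo=300,hi=2500,win=(100,460,150,240))
E
```

```text
[598.53631341 -28.23552095 423.22614363]
[ 10 189  93] [  8 165 111] [36 53 48] [15 51 30] [ 24  33 156] [ 10 148 160]
quad [[54, 41], [231, 41], [246, 115], [101, 113]] 12071.0
yaw -1.3914411045301367 len 195.22091636231684 [669.5 256.4  88.7]
yaw -1.337070722642994 len 197.65852028173518 [591.9 261.7  31.3]
centre [628.3 159.   60. ] slope run 96.59876459694785 yaw -1.3642559135865653
quad [[502, 43], [472, 115], [323, 128], [320, 58]] 11984.5
yaw 5.12505479116505 len 196.36668089947747 [ 665.4 -228.7   88.7]
yaw 5.263732164904486 len 200.9140171708467 [ 588.8 -238.6   31.3]
centre [ 618.  -134.1   60. ] slope run 96.20719201277235 yaw 5.194393478034768
[ 135  176   37   42 1082] [153. 196.] xy 465.3 224.5 mean [466.7 223.8] size 67 47 yaw 2.7
[ 395  183   44   44 1077] [416. 205.] xy 451.0 -185.9 mean [ 452.5 -186. ] size 47 67 yaw -25.6
[302 183  29  43 912] [316. 203.] xy 453.6 -28.9 mean [454.8 -29.1] size 41 66 yaw -9.8
```

```bash
python3 -m handwheel '[[[-60,-2,-9,0,0,-9,0.5],[0,0,-50,0,0,0,0.5],[0,0,-50,0,0,0,0.5],[0,0,-50,0,0,0,0.5],[0,0,-50,0,0,0,0.5],[0,0,-50,0,0,0,0.5],[0,0,0,0,0,0,0.5]]]'
python3 - <<'E'
from h import *
c=cam("wrist"); cv2.imwrite("pics/w2.png",c["img"][:,:,::-1]); print(sense()["joints"])
E
```

```text
time_s: 2.72
eef_pos: [454.2, -29.4, 28.5]
ee_rot: [-0.001, 0.997, -0.079, -0.003]
force: [1.0, 0.7, 0.9]
grip_width: 0.751
grip_force: 0.0
[-3.22556656e-01  4.66173362e-01  1.91746162e+00 -6.06815269e-05
  7.59671466e-01  1.40599589e+00]
```

View pics/w2.png

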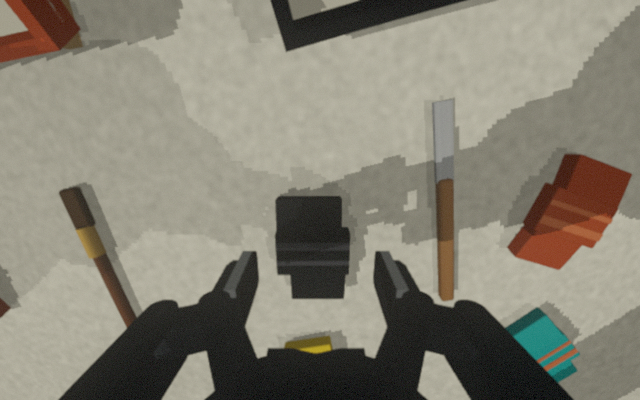

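The black sherd at (313,247) lies square between the fingers. I'll check its fore-aft offset before going down.

```bash
python3 - <<'E'
from meas import *
c=cam("wrist"); print(plane(c,[[313,247],[309,196],[318,298]],9).round(1)); print(proj(c,[[455,-29,9],[454.2,-29.4,20.5]]).round())
E
python3 -m handwheel '[[[0,0,-8,0,0,0,0.5],[0,0,-5,0,0,0,0.5],[0,0,0,0,0,0,0.5]]]'
```

```text
[[456.2 -29.5   9. ]
 [489.1 -32.5   9. ]
 [418.4 -26.8   9. ]]
[[312. 249.]
 [313. 260.]]
time_s: 3.2
eef_pos: [456.4, -29.0, 17.4]
ee_rot: [0.0, 0.997, -0.078, 0.0]
force: [0.6, 0.3, 0.6]
grip_width: 0.752
grip_force: 0.0
```

```bash
python3 -m handwheel '[[[-1,0,-4,0,0,0,0.4],[0,0,-3,0,0,0,0.3],[0,0,0,0,0,0,0.3],[0,0,0,0,0,0,0.3]]]'
python3 - <<'E'
from h import *
c=cam("scene"); s=sense(); u,v=proj(c,s["eef_pos"])[0].astype(int)
cv2.imwrite("pics/s2.png",cv2.resize(c["img"][v-35:v+35,u-50:u+50,::-1],(800,560),interpolation=cv2.INTER_CUBIC)); print(u,v)
E
```

```text
time_s: 3.7
eef_pos: [455.4, -29.0, 10.3]
ee_rot: [0.0, 0.997, -0.078, 0.0]
force: [-0.1, 0.2, -0.0]
grip_width: 0.646
grip_force: 0.0
314 210
```

View pics/s2.png

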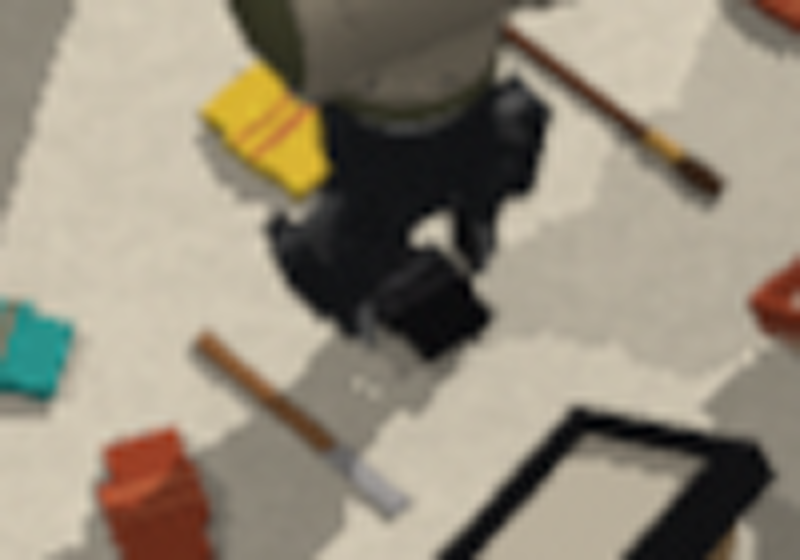

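The scene crop shows the fingers straddling the black sherd, clear of the tools. I'll go a little lower, then close.

```bash
python3 -m handwheel '[[[0,0,-2,0,0,0,0.3],[0,0,0,0,0,0,0.3]]]' && python3 -m handwheel '[[[0,0,0,0,0,0,-0.2],[0,0,0,0,0,0,-0.4],[0,0,0,0,0,0,-0.6],[0,0,0,0,0,0,-0.6]]]' 40
```

```text
time_s: 4.0
eef_pos: [455.3, -29.0, 8.2]
ee_rot: [-0.0, 0.997, -0.078, -0.0]
force: [0.1, -0.3, 0.1]
grip_width: 0.649
grip_force: 0.0
time_s: 4.5
eef_pos: [455.4, -29.0, 8.4]
ee_rot: [0.0, 0.997, -0.078, 0.0]
force: [-2.1, -0.5, 6.2]
grip_width: 0.504
grip_force: 40.4
```

```bash
python3 -m handwheel '[[[0,0,25,0,0,0,-0.6],[0,0,40,0,0,0,-0.6],[0,0,45,0,0,0,-0.6],[0,0,0,0,0,0,-0.6]]]' && python3 -m handwheel '[[[30,-27,0,0,0,7.1,-0.6],[30,-27,0,0,0,7.1,-0.6],[30,-27,0,0.79,-8.71,0,-0.6],[30,-27,0,0.79,-8.71,0,-0.6],[0,0,0,0.79,-8.71,0,-0.6],[0,0,0,0.79,-8.71,0,-0.6],[0,0,0,0,0,0,-0.6]]]'
cat > tgt.py <<'E'
# python3 tgt.py cx cy yaw xt yt : deltas to tray poses and rotation left
from h import *; import sys
cx,cy,yw,xt,yt=map(float,sys.argv[1:]); s=sense()
Rt=(R.from_euler("z",yw,degrees=True)*R.from_euler("y",-35,degrees=True))
q=s["ee_rot"]; Rc=R.from_quat(np.r_[q[1:],q[0]]); Rg=Rt*R.from_euler("x",180,degrees=True)
print("turn left",(Rg*Rc.inv()).as_rotvec(degrees=True).round(2))
p=Rt.inv().apply(s["eef_pos"]-np.array([cx,cy,60])); print("TCP in tray",p.round(1))
for n in(60,20,12,9): print(n,(np.array([cx,cy,60])+Rt.apply([xt,yt,n])-s["eef_pos"]).round(1))
print("normal",Rt.apply([0,0,1]).round(3),s["joints"].round(2),s["force"].round(1),s["grip_force"])
E
python3 tgt.py 619 -134.5 5.2 -10 0
python3 - <<'E'
from h import *
c=cam("wrist"); cv2.imwrite("pics/w3.png",c["img"][:,:,::-1])
E
```

```text
time_s: 5.0
eef_pos: [456.7, -29.3, 120.6]
ee_rot: [0.001, 0.997, -0.078, 0.003]
force: [0.5, -0.3, -1.7]
grip_width: 0.499
grip_force: 41.7
time_s: 5.88
eef_pos: [574.5, -134.9, 115.9]
ee_rot: [-0.018, 0.958, 0.045, 0.282]
force: [0.1, 0.2, -0.3]
grip_width: 0.503
grip_force: 41.6
turn left [-0.28 -2.18 -0.31]
TCP in tray [-4.2  3.6 71.2]
60 [  2.   -3.4 -12.5]
20 [ 24.9  -1.4 -45.3]
12 [ 29.5  -0.9 -51.8]
9 [ 31.2  -0.8 -54.3]
normal [-0.571 -0.052  0.819] [-0.58  0.4   1.86  0.73  0.54  0.32] [ 0.1  0.2 -0.3] 41.6317480802536
```

View pics/w3.png

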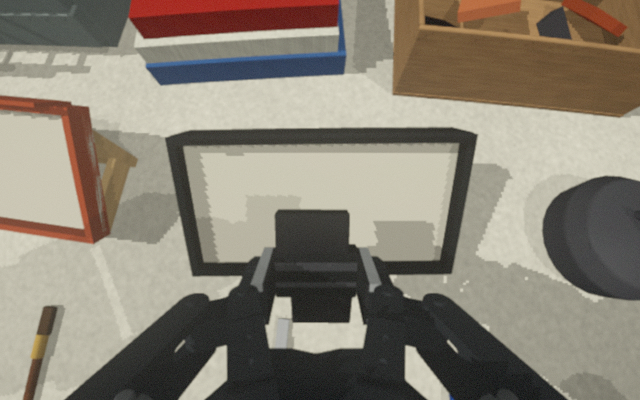

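The black sherd hangs square in the fingers at (313,265). The tray's inner corners show near (188,148), (462,146), (443,262) and (205,262). I'll compare them with the predicted corners.

Run:
```python
from h import *
c=cam("wrist"); Rt=(R.from_euler("z",5.2,degrees=True)*R.from_euler("y",-35,degrees=True))
C=np.array([619,-134.5,60])
for nm,P in (("floor",[[50,100,0],[50,-100,0],[-50,-100,0],[-50,100,0]]),("rimtop outer",[[56,106,26],[56,-106,26],[-56,-106,12],[-56,106,12]])):
    print(nm,proj(c,C+Rt.apply(P)).round(1).tolist())
im=c["img"].copy()
for P,col in (([[50,100,0],[50,-100,0],[-50,-100,0],[-50,100,0]],(255,0,0)),([[56,106,26],[56,-106,26],[-56,-106,12],[-56,106,12]],(0,0,255))):
    cv2.polylines(im,[proj(c,C+Rt.apply(P)).round().astype(np.int32)],True,col,1)
cv2.imwrite("pics/w3b.png",cv2.resize(im[110:300,150:490,::-1],None,fx=2.3,fy=2.3,interpolation=cv2.INTER_NEAREST))
```

```text
floor [[181.2, 145.5], [458.7, 146.2], [437.2, 265.2], [201.0, 263.9]]
rimtop outer [[151.9, 143.0], [488.8, 144.0], [449.0, 279.7], [189.3, 278.2]]
```

View pics/w3b.png

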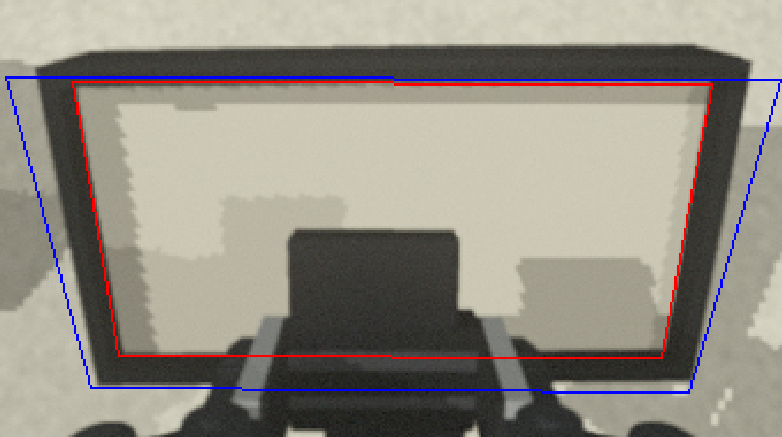

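The projected floor outline lies on the seen one, so the tray pose is good. Going down along the normal.

```bash
python3 -m handwheel '[[[2,-3,-12,-0.3,-2.2,-0.3,-0.6],[11,1,-16,0,0,0,-0.6],[11,1,-16,0,0,0,-0.6],[0,0,0,0,0,0,-0.6],[0,0,0,0,0,0,-0.6]]]'; python3 tgt.py 619 -134.5 5.2 -10 0
```

```text
time_s: 6.6
eef_pos: [600.5, -135.9, 74.7]
ee_rot: [-0.012, 0.952, 0.045, 0.303]
force: [0.7, -0.8, -1.1]
grip_width: 0.5
grip_force: 41.6
turn left [ 0.18  0.29 -0.16]
TCP in tray [-6.8  0.3 22.7]
60 [-23.9  -2.4  28.7]
20 [-1.  -0.3 -4. ]
12 [  3.5   0.1 -10.6]
9 [  5.2   0.2 -13. ]
normal [-0.571 -0.052  0.819] [-0.56  0.51  1.85  0.94  0.44  0.12] [ 0.7 -0.8 -1.1] 41.58865749835968
```

```bash
python3 -m handwheel '[[[2,0,-5,0.2,0.3,-0.2,-0.6],[1,0,-4,0,0,0,-0.6],[0,0,0,0,0,0,-0.6],[0,0,0,0,0,0,-0.6]]]'; python3 tgt.py 619 -134.5 5.2 -10 0
```

```text
time_s: 7.1
eef_pos: [603.2, -136.1, 65.2]
ee_rot: [-0.014, 0.953, 0.042, 0.3]
force: [0.1, 0.2, -0.6]
grip_width: 0.502
grip_force: 41.6
turn left [-0.03 -0.    0.09]
TCP in tray [-10.   -0.2  13.4]
60 [-26.7  -2.2  38.2]
20 [-3.8 -0.2  5.4]
12 [ 0.8  0.3 -1.1]
9 [ 2.5  0.4 -3.6]
normal [-0.571 -0.052  0.819] [-0.55  0.53  1.84  0.96  0.43  0.11] [ 0.1  0.2 -0.6] 41.60546064376831
```

```bash
for i in 1; do python3 -m handwheel '[[[1.2,0,-1.6,0,0,0,-0.6],[0,0,0,0,0,0,-0.6]]]' | grep -E "force"; python3 -m handwheel '[[[0.9,0,-1.2,0,0,0,-0.6],[0,0,0,0,0,0,-0.6]]]'| grep force;  done; python3 tgt.py 619 -134.5 5.2 -10 0
```

```text
force: [-0.1, 0.4, -1.5]
grip_force: 41.6
force: [0.9, -0.2, -1.0]
grip_force: 41.6
turn left [-0.04 -0.01  0.09]
TCP in tray [-9.9 -0.3  9.8]
60 [-28.8  -2.3  41.1]
20 [-5.9 -0.2  8.4]
12 [-1.4  0.2  1.8]
9 [ 0.3  0.4 -0.7]
normal [-0.571 -0.052  0.819] [-0.55  0.54  1.83  0.96  0.43  0.1 ] [ 0.9 -0.2 -1. ] 41.605873703956604
```

```bash
python3 -m handwheel '[[[0.5,0,-0.8,0,0,0,-0.6],[0,0,0,0,0,0,-0.6]]]' | grep -E "force|pos"; python3 -m handwheel '[[[0.5,0,-0.8,0,0,0,-0.6],[0,0,0,0,0,0,-0.6]]]'| grep -E "force|pos"
```

```text
eef_pos: [605.8, -136.1, 61.5]
force: [0.4, 0.6, -0.3]
grip_force: 41.6
eef_pos: [606.4, -136.1, 60.7]
force: [-0.2, -0.9, -2.2]
grip_force: 41.6
```

```bash
python3 -m handwheel '[[[0.6,0,-0.8,0,0,0,-0.6],[0,0,0,0,0,0,-0.6]]]' | grep -E "force|pos"; python3 -m handwheel '[[[0.6,0,-0.8,0,0,0,-0.6],[0,0,0,0,0,0,-0.6]]]'| grep -E "force|pos"
```

```text
eef_pos: [607.0, -136.1, 59.9]
force: [0.3, 0.3, -1.0]
grip_force: 41.6
eef_pos: [607.2, -136.1, 59.7]
force: [-10.7, -0.2, 9.2]
grip_force: 43.2
```

Contact with the floor, so I'm releasing and backing off along the normal.

```bash
python3 -m handwheel '[[[-0.3,0,0.4,0,0,0,-0.6],[0,0,0,0,0,0,0.05],[0,0,0,0,0,0,0.1],[0,0,0,0,0,0,0.2],[0,0,0,0,0,0,0.3],[0,0,0,0,0,0,0.3]]]' | grep -E "force|pos|wid"; python3 -m handwheel '[[[-3,0,4,0,0,0,0.3],[-12,-1,16,0,0,0,0.3],[-23,-2,33,0,0,0,0.3],[-20,0,30,0,0,0,0.3],[0,0,0,0,0,0,0.3]]]'
python3 - <<'E'
from meas import *
c=cam("wrist"); cv2.imwrite("pics/w4.png",c["img"][:,:,::-1]); np.save("w4.npy",c,allow_pickle=True)
E
```

```text
eef_pos: [607.3, -136.1, 59.5]
force: [0.3, -0.6, 0.3]
grip_width: 0.649
grip_force: 0.0
time_s: 9.98
eef_pos: [549.1, -139.7, 144.8]
ee_rot: [-0.012, 0.952, 0.042, 0.302]
force: [0.5, 0.8, -0.3]
grip_width: 0.651
grip_force: 0.0
```

View pics/w4.png

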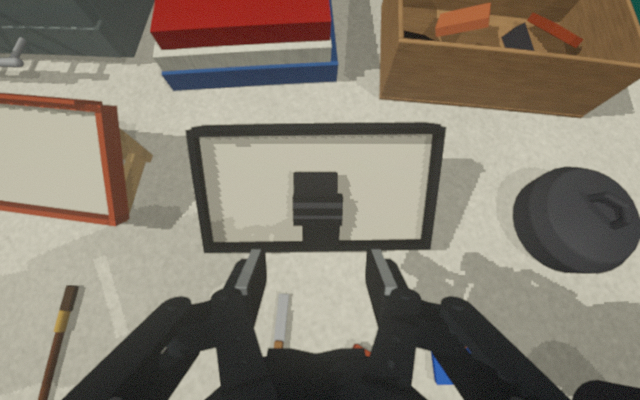

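The black sherd lies flat in the black tray at (317,207), with its lower end near the lower rim. Next is the red sherd on the right.

```bash
python3 -m handwheel '[[[-24,-11,0,-0.79,8.71,0,0.5],[-24,-11,0,-0.79,8.71,0,0.5],[-24,-12,0,-0.79,8.71,0,0.5],[-24,-12,0,-0.79,8.71,0,0.5],[0,0,-15,0,0,-10.4,0.5],[0,0,-35,0,0,-10.4,0.5],[0,0,-35,0,0,-10.4,0.5],[0,0,0,0,0,0,0.5]]]'; python3 -m handwheel '[[[0,0,0,0,0,0,0.5]]]' | grep -E "pos|rot"
python3 - <<'E'
from meas import *
s=sense();q=s["ee_rot"];Rc=R.from_quat(np.r_[q[1:],q[0]]).as_matrix();print(Rc.round(3).tolist(),s["eef_pos"])
c=cam("wrist"); r,b=masks(c["img"]); sherds(c,r,lo=1500,hi=20000)
E
```

```text
time_s: 11.02
eef_pos: [454.0, -182.7, 54.9]
ee_rot: [-0.001, 0.975, -0.224, 0.003]
force: [0.6, 0.5, 0.4]
grip_width: 0.746
grip_force: 0.0
eef_pos: [455.6, -184.0, 58.1]
ee_rot: [0.0, 0.975, -0.223, 0.006]
[[0.9, -0.435, 0.011], [-0.435, -0.9, -0.004], [0.012, -0.002, -1.0]] [ 455.63716746 -184.04566199   58.11719392]
[ 287  188   63   89 4905] [318. 231.] xy 451.3 -185.3 mean [ 453.3 -186.2] size 44 69 yaw -26.9
```

```bash
python3 -m handwheel '[[[-2.5,-1.5,-15,0,0.6,-1,0.4],[0,0,-15,0,0,0,0.3],[0,0,-8,0,0,0,0.3],[0,0,-6,0,0,0,0.3],[0,0,0,0,0,0,0.3]]]'|grep -E "pos|force"; python3 -m handwheel '[[[0,0,-3,0,0,0,0.3],[0,0,-2,0,0,0,0.3],[0,0,0,0,0,0,0.3]]]' |grep -E "pos|rot|force"
```

```text
eef_pos: [452.4, -185.3, 13.2]
force: [-0.2, -0.3, 0.5]
grip_force: 0.0
eef_pos: [452.5, -185.4, 8.5]
ee_rot: [0.002, 0.972, -0.234, 0.0]
force: [0.5, 0.1, -1.3]
grip_force: 0.0
```

```bash
python3 -m handwheel '[[[0,0,0,0,0,0,-0.2],[0,0,0,0,0,0,-0.4],[0,0,0,0,0,0,-0.6],[0,0,0,0,0,0,-0.6]]]' 40 | grep -E "pos|force|wid"; python3 -m handwheel '[[[0,0,25,0,0,0,-0.6],[0,0,45,0,0,0,-0.6],[0,0,45,0,0,0,-0.6]]]' | grep -E "pos|force|wid"; python3 -m handwheel '[[[0,49,0,0,0,8.5,-0.6],[10,49,0,0,0,8.5,-0.6],[20,49,0,0,0,8.5,-0.6],[34,49,0,-0.2,-8.7,0,-0.6],[34,49,0,-0.2,-8.7,0,-0.6],[34,49,0,-0.2,-8.7,0,-0.6],[0,0,0,-0.2,-8.7,0,-0.6],[0,0,0,0,0,0,-0.6]]]' | grep -E "pos|force|wid";python3 -m handwheel '[[[0,0,0,0,0,0,-0.6]]]' >/dev/null; python3 tgt.py 628.3 159 -1.4 -10 -48
cat > ov.py <<'E'
from h import *
c=cam("wrist"); Rt=(R.from_euler("z",-1.4,degrees=True)*R.from_euler("y",-35,degrees=True)); C=np.array([628.3,159,60])
P=proj(c,C+Rt.apply([[50,100,0],[50,-100,0],[-50,-100,0],[-50,100,0]])); print(P.round(1).tolist())
im=c["img"].copy(); cv2.polylines(im,[P.round().astype(np.int32)],True,(0,0,255),1)
cv2.imwrite("pics/w5.png",im[:,:,::-1])
m,_=masks(c["img"]); cs,hi=cv2.findContours(m,cv2.RETR_CCOMP,cv2.CHAIN_APPROX_NONE)
for k,x in zip(cs,hi[0]):
    if x[3]>=0 and cv2.contourArea(k)>3000: print(cv2.approxPolyDP(cv2.convexHull(k),6,True)[:,0].tolist())
E
python3 ov.py
```

```text
eef_pos: [452.7, -185.5, 8.8]
force: [-2.0, 0.6, 5.1]
grip_width: 0.504
grip_force: 40.5
eef_pos: [452.3, -185.2, 124.5]
force: [1.2, -0.1, -0.4]
grip_width: 0.505
grip_force: 41.3
eef_pos: [582.6, 109.2, 121.8]
force: [-0.2, -0.8, -0.4]
grip_width: 0.503
grip_force: 41.4
turn left [ 0.01 -0.2   0.26]
TCP in tray [  2.3 -52.1  76.5]
60 [ -0.6   4.1 -20.6]
20 [ 22.4   3.5 -53.3]
12 [ 27.    3.4 -59.9]
9 [ 28.7   3.4 -62.3]
normal [-0.573  0.014  0.819] [-0.01  0.37  1.88 -0.04  0.28  1.63] [0.2 0.2 0.3] 41.3765949010849
[[113.1, 156.3], [377.5, 154.5], [369.6, 270.4], [140.0, 270.6]]
```

View pics/w5.png

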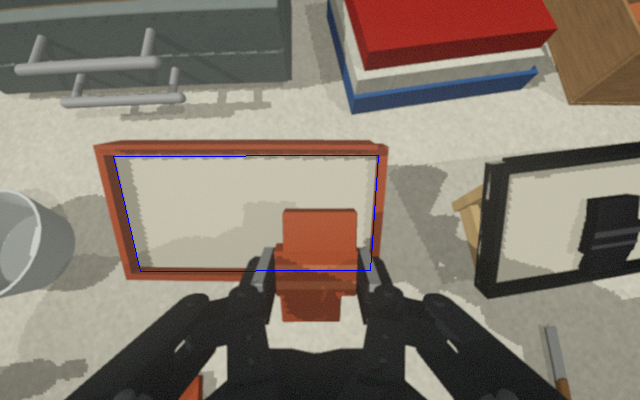

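The projected red-tray floor matches the image. The red sherd hangs square at (317,260), inside the right rim.

```bash
python3 -m handwheel '[[[0,4,-20,0,-0.2,0.3,-0.6],[11,0,-16,0,0,0,-0.6],[11,0,-16,0,0,0,-0.6],[3,0,-4,0,0,0,-0.6],[0,0,0,0,0,0,-0.6],[0,0,0,0,0,0,-0.6]]]' | grep -E "pos|force"; python3 tgt.py 628.3 159 -1.4 -10 -48
```

```text
eef_pos: [609.7, 112.5, 68.3]
force: [-0.2, 0.1, -0.5]
grip_force: 41.4
turn left [ 0.01  0.15 -0.09]
TCP in tray [ -9.6 -47.   16.8]
60 [-25.2  -0.4  35.1]
20 [-2.2 -1.   2.4]
12 [ 2.4 -1.1 -4.2]
9 [ 4.1 -1.1 -6.6]
normal [-0.573  0.014  0.819] [-0.    0.52  1.85 -0.08  0.16  1.67] [-0.2  0.1 -0.5] 41.37661099433899
```

```bash
python3 -m handwheel '[[[3,0,-4.2,0,0,0,-0.6],[0,0,0,0,0,0,-0.6]]]' | grep -E "pos|^force"; python3 -m handwheel '[[[1.1,0,-1.6,0,0,0,-0.6],[0,0,0,0,0,0,-0.6]]]'| grep -E "pos|^force"; python3 -m handwheel '[[[0.6,0,-0.8,0,0,0,-0.6],[0,0,0,0,0,0,-0.6]]]' | grep -E "pos|^force"; python3 tgt.py 628.3 159 -1.4 -10 -48 | grep tray
```

```text
eef_pos: [612.6, 112.6, 63.2]
force: [0.4, -0.3, -0.6]
eef_pos: [613.7, 112.6, 61.6]
force: [-0.3, 1.0, 0.3]
eef_pos: [614.3, 112.6, 60.9]
force: [-0.7, 0.8, -1.4]
TCP in tray [-10.  -46.7   8.1]
```

```bash
python3 -m handwheel '[[[0.6,0,-0.8,0,0,0,-0.6],[0,0,0,0,0,0,-0.6]]]' | grep -E "pos|^force"; python3 -m handwheel '[[[0.4,0,-0.6,0,0,0,-0.6],[0,0,0,0,0,0,-0.6]]]'| grep -E "pos|^force"
```

```text
eef_pos: [614.9, 112.6, 60.1]
force: [-0.2, -0.1, -0.1]
eef_pos: [615.1, 112.6, 59.9]
force: [-6.9, -0.4, 7.5]
```

```bash
python3 -m handwheel '[[[-0.2,0,0.3,0,0,0,-0.6],[0,0,0,0,0,0,0.05],[0,0,0,0,0,0,0.1],[0,0,0,0,0,0,0.2],[0,0,0,0,0,0,0.3],[0,0,0,0,0,0,0.3]]]' | grep -E "force|pos|wid"; python3 -m handwheel '[[[-3,0,4,0,0,0,0.3],[-12,0,16,0,0,0,0.3],[-23,1,33,0,0,0,0.3],[-21,1,30,0,0,0,0.3],[0,0,0,0,0,0,0.3]]]'| grep -E "force|pos|wid"
python3 -m handwheel '[[[-22,28,0,0.2,8.75,0,0.5],[-22,28,0,0.2,8.75,0,0.5],[-22,28,0,0.2,8.75,0,0.5],[-22,27,0,0.2,8.75,0,0.5],[0,0,-25,0,0,3.4,0.5],[0,0,-35,0,0,0,0.5],[0,0,-25,0,0,0,0.5],[0,0,0,0,0,0,0.5]]]' >/dev/null; python3 -m handwheel '[[[0,0,0,0,0,0,0.5],[0,0,0,0,0,0,0.5]]]'
python3 - <<'E'
from meas import *
s=sense();q=s["ee_rot"];Rc=R.from_quat(np.r_[q[1:],q[0]]).as_matrix();print(Rc.round(3).tolist(),s["eef_pos"])
c=cam("wrist"); r,b=masks(c["img"]); sherds(c,r,lo=1500,hi=20000)
E
```

```text
eef_pos: [615.1, 112.6, 59.8]
force: [0.1, 0.3, 0.1]
grip_width: 0.649
grip_force: 0.0
eef_pos: [556.0, 114.9, 145.2]
force: [1.0, 0.5, 0.3]
grip_width: 0.652
grip_force: 0.0
time_s: 18.88
eef_pos: [468.7, 225.7, 58.7]
ee_rot: [-0.0, 1.0, 0.018, 0.002]
force: [-0.1, -0.0, -0.5]
grip_width: 0.749
grip_force: 0.0
[[0.999, 0.037, 0.003], [0.037, -0.999, 0.0], [0.003, -0.0, -1.0]] [468.65306795 225.73344493  58.7155169 ]
[  231     0   409    77 13106] [473.  35.] xy 604.7 150.5 mean [595.6 135. ] size 254 41 yaw 88.1
[ 284  186   64   90 4921] [316. 230.] xy 465.1 224.1 mean [467.4 224.3] size 69 44 yaw 4.9
```

```bash
python3 -m handwheel '[[[-2.3,-1.5,-15,0,0.1,2.8,0.4],[0,0,-15,0,0,0,0.3],[0,0,-8,0,0,0,0.3],[0,0,-6,0,0,0,0.3],[0,0,0,0,0,0,0.3]]]'|grep -E "pos|^force"; python3 -m handwheel '[[[0,0,-3.5,0,0,0,0.3],[0,0,-2.5,0,0,0,0.3],[0,0,0,0,0,0,0.3]]]' |grep -E "pos|rot|^force"; python3 -m handwheel '[[[0,0,0,0,0,0,-0.2],[0,0,0,0,0,0,-0.4],[0,0,0,0,0,0,-0.6],[0,0,0,0,0,0,-0.6]]]' 40 | grep -E "pos|force|wid"
```

```text
eef_pos: [465.7, 224.1, 13.6]
force: [-0.7, -0.7, 0.5]
eef_pos: [465.7, 224.1, 7.7]
ee_rot: [-0.0, 0.999, 0.043, -0.0]
force: [0.1, 0.4, 0.1]
eef_pos: [465.9, 224.1, 8.0]
force: [-1.0, -0.2, 4.5]
grip_width: 0.502
grip_force: 40.6
```

```bash
python3 -m handwheel '[[[0,0,25,0,0,0,-0.6],[0,0,45,0,0,0,-0.6],[0,0,45,0,0,0,-0.6]]]' | grep -E "pos|force|wid"; python3 -m handwheel '[[[20,-4,0,0,0,-6.3,-0.6],[33,-4,0,-0.2,-8.75,0,-0.6],[33,-4,0,-0.2,-8.75,0,-0.6],[33,-4,0,-0.2,-8.75,0,-0.6],[0,0,0,-0.2,-8.75,0,-0.6],[0,0,0,0,0,0,-0.6],[0,0,0,0,0,0,-0.6]]]' | grep -E "pos|force|wid"; python3 tgt.py 628.3 159 -1.4 -10 48
```

```text
eef_pos: [465.4, 224.0, 123.7]
force: [0.5, -0.3, -0.2]
grip_width: 0.503
grip_force: 41.1
eef_pos: [585.3, 208.0, 123.3]
force: [0.9, 1.0, 0.3]
grip_width: 0.5
grip_force: 41.2
turn left [-0.05 -0.09  0.02]
TCP in tray [ 0.1 48.  77.2]
60 [  1.6  -0.  -19.8]
20 [ 24.5  -0.6 -52.6]
12 [ 29.1  -0.7 -59.2]
9 [ 30.9  -0.7 -61.6]
normal [-0.573  0.014  0.819] [ 0.21  0.44  1.79 -0.4   0.34  2.14] [0.9 1.  0.3] 41.19964420795441
```

```bash
python3 -m handwheel '[[[2,0,-20,0,0,0,-0.6],[11,0,-16,0,0,0,-0.6],[11,-1,-16,0,0,0,-0.6],[3,0,-4,0,0,0,-0.6],[0,0,0,0,0,0,-0.6],[0,0,0,0,0,0,-0.6]]]' | grep -E "pos|^force";  python3 -m handwheel '[[[2.5,0,-3.5,0,0,0,-0.6],[0,0,0,0,0,0,-0.6]]]' | grep -E "pos|^force"; python3 tgt.py 628.3 159 -1.4 -10 48|head -3
```

```text
eef_pos: [611.9, 207.2, 67.6]
force: [0.1, -0.8, 0.2]
eef_pos: [614.3, 207.1, 63.3]
force: [0.1, 0.8, -1.1]
turn left [-0.05  0.   -0.01]
TCP in tray [-10.6  47.7  11.4]
60 [-27.4   0.9  40.1]
```

```bash
python3 -m handwheel '[[[1.4,0,-2.0,0,0,0,-0.6],[0,0,0,0,0,0,-0.6]]]' | grep -E "pos|^force"; python3 -m handwheel '[[[0.7,0,-1,0,0,0,-0.6],[0,0,0,0,0,0,-0.6]]]'| grep -E "pos|^force";python3 -m handwheel '[[[0.5,0,-0.7,0,0,0,-0.6],[0,0,0,0,0,0,-0.6]]]'| grep -E "pos|^force"
```

```text
eef_pos: [615.7, 207.1, 61.1]
force: [-0.2, 0.6, -0.8]
eef_pos: [616.4, 207.1, 60.2]
force: [-0.2, 0.3, -0.2]
eef_pos: [616.9, 207.1, 59.6]
force: [-0.4, -0.4, 0.4]
```

```bash
python3 -m handwheel '[[[0.4,0,-0.6,0,0,0,-0.6],[0,0,0,0,0,0,-0.6]]]' | grep -E "pos|^force"
```

```text
eef_pos: [617.3, 207.1, 59.0]
force: [0.3, -0.6, -1.1]
```

```bash
python3 -m handwheel '[[[0.4,0,-0.6,0,0,0,-0.6],[0,0,0,0,0,0,-0.6]]]' | grep -E "pos|^force"
```

```text
eef_pos: [617.6, 207.1, 58.6]
force: [-4.1, -1.0, 3.5]
```

Contact made. I'll release, back off and check.

```bash
python3 -m handwheel '[[[0,0,0,0,0,0,-0.2],[0,0,0,0,0,0,0.05],[0,0,0,0,0,0,0.1],[0,0,0,0,0,0,0.2],[0,0,0,0,0,0,0.3],[0,0,0,0,0,0,0.3]]]' | grep -E "force|pos|wid"; python3 -m handwheel '[[[-3,0,4,0,0,0,0.3],[-12,0,16,0,0,0,0.3],[-23,1,33,0,0,0,0.3],[-21,1,30,0,0,0,0.3],[-30,-40,30,0,0,0,0.3],[-30,-40,30,0,0,0,0.3],[-30,-40,20,0,0,0,0.3],[0,0,0,0,0,0,0.3]]]'
python3 - <<'E'
from h import *
c=cam("wrist"); cv2.imwrite("pics/w6.png",c["img"][:,:,::-1])
E
```

```text
eef_pos: [617.7, 207.1, 58.4]
force: [0.1, -0.3, 0.0]
grip_width: 0.648
grip_force: 0.0
time_s: 25.68
eef_pos: [468.0, 87.4, 223.5]
ee_rot: [0.004, 0.953, -0.013, 0.303]
force: [-0.4, 0.9, 0.4]
grip_width: 0.651
grip_force: 0.0
```

View pics/w6.png

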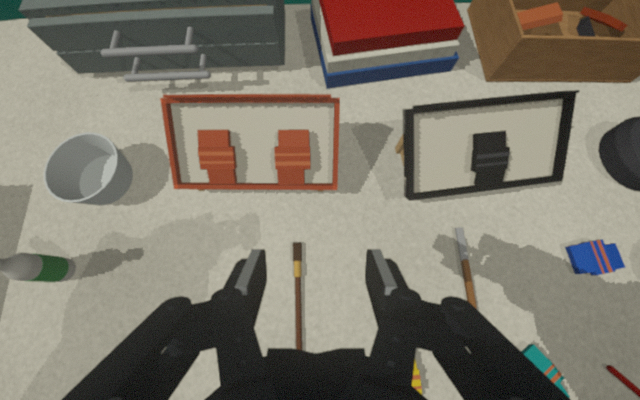

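Both red sherds, at (217,157) and (293,157), lie flat side by side in the red tray. The black one, at (489,158), lies in the black tray. The bystanders are undisturbed and the arm is clear, so I'm handing in.

```bash
python3 -c "
from rig import *
print(finish_job())"
```

```text
the job is handed in; nothing more can be done
None
```

I laid both red sherds flat in the red-rimmed tray and the black one in the black-rimmed tray, with no bystander visibly disturbed, and handed the job in at about 26 s; the hand-in gave no verdict.

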